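# Square an offcut to the fence and slide it to the length stop

### The job

Set the pine offcut up in the drilling jig by pushing only: first push it flat against the long aluminium fence, then slide it along the fence until its end butts against the red stop, so that it finishes touching both, side flush with the fence. Use the fingertips or the outside of the fingers; do not lift or tip the offcut, and leave the jar, bottle, tin and screwdriver where they stand. Finish with the hand clear.

Things in the scene. Friction and masses are not known exactly. Their poses are not given: they have to be found in the camera images.
- offcut: the workpiece: loose rectangular offcut of pale pine with two dark pencil crosses on top, 90 mm wide (its x), 180 mm long (its y), 45 mm tall, about 0.36 kg (varies); lies flat on the jig board. Origin: centre of its underside; its z is up. It starts 15 mm or more from the fence, turned up to 0.3 rad from it and more than 40 mm short of the stop
- offcut_center (a point): centre of the offcut's body, 22.5 mm above its underside; axes as the offcut's
- jig: the drilling jig, fixed to the bench: green painted board 280 mm (x) by 500 mm (y) by 12 mm thick. Origin: centre of its underside, on the bench; turned up to 0.25 rad. The fence stands on it along its whole length, on the side away from the robot
- fence_face (a point): middle of the foot of the fence's working face (the face towards the robot), on the board's top. Its x points square into the fence (away from the robot), its y along the fence to the robot's left, z up. The fence is a fixed aluminium bar with a yellow scale strip on top, 24 mm high above the board, 12 mm thick, 500 mm long
- stop_face (a point): the red stop, a fixed block 68 mm (x) by 34 mm (y) by 30 mm high standing on the board right in front of the fence, at the left part of the jig, with a black knob on top. This point is the middle of the foot of its working face (the face to the robot's right); axes as fence_face: y points into the stop. Its working face begins at the fence and reaches 68 mm out from it. The stop's place along the fence varies
- jar: bystander: clear screw-top jar, yellow cap, 56 mm across, 70 mm tall, standing on the jig board's near left corner. Origin: centre of its underside
- oil: bystander: blue bottle with yellow label and red cap, 54 mm across, 150 mm tall, on the bench beside the jig (left or right). Origin: centre of its underside
- tin: bystander: steel tin with green label, 74 mm across, 85 mm tall, on the bench beside the jig (left or right). Origin: centre of its underside
- screwdriver: bystander: screwdriver with orange handle, lying on the bench to the left of the jig, about 200 mm long along its x. Origin: underside, near mid-length
Mind the look-alikes: they are no part of the job. What is meant by the offcut is not turquoise, and is the smaller of those in its own colour.

How it is judged:
By the outcome, as a careful person would: the job done as asked, in the order asked, and still so for the second after the job is handed in, with the robot touching nothing.
It also fails if it takes over 59 s, if anything falls off the work surface, if the arm or the gripper's body presses on something with over 40 N, if the wrist force passes 120 N, or if a joint passes its speed limit or range.

### The arm

A 6-joint arm with a two-finger parallel gripper is mounted at the origin on the work surface. World frame = base frame: x ahead of the robot, y to its left, z up, the work surface at z = 0. Lengths are in m, angles in rad, forces in N, time in s.
With the tool pointing down it reaches from about 0.425 to 0.95 m from the base axis. Payload 14.7 kg.
Tool frame: the origin (TCP) lies at the very end of the fingers, on their centre line; the grasp point (between the pads) lies 19 mm behind it; z points along the fingers, x is the direction in which the jaws open and shut, and the axes are right-handed (so a half turn about z gives the same grasp; the last joint's range is limited). The gripper opens to 85 mm and grips with 20 to 120 N. Pads are 22 mm wide; open, the fingers measure 114 mm over their backs; the gripper's body (76 mm by 85 mm) begins 54 mm behind the grasp point. The pads swing forward as they close: fully open they stand 13 mm farther back than shut.
Start: joints at [-1.254, 0.48, 1.596, -0, 1.065, -0.047], TCP at [0.231, -0.607, 0.231] pointing down, gripper open.
Joint ranges: [-2.75, 2.75], [-0.82, 2.05], [0.23, 2.67], [-1.56, 4.7], [0.09, 2.69], [-2.92, 2.92]. Speed limits (rad/s): [1.89, 1.89, 2.39, 3.01, 3.01, 3.01].

### API

Orientations are given as a rotation vector (axis times angle).
In Python, from rig import env gives the robot as it stands.
- The arm moves only by the tool jog_arm, never from a script. Its argument "steps" is a list of rows, each a list of 3 entries, a list of its own where there are three numbers: the shift along the tool's x, y, z in m, then the turn, a rotation vector about the tool's x, y, z in rad, then the closure, from 0 (fully open) to 1 (shut). In form: [[[dx, dy, dz], [wx, wy, wz], grip], ...]. A call has 1 to 5 rows; each row is the pose to reach, as a shift and turn from the pose commanded when the call began, along the tool's axes at that moment; what a row does not reach only later rows make up. A row lasts 1/12 s, in which the tool goes at most 41.7 mm and 7.16 degrees, less where a joint would pass 70% of its speed; a pose out of reach is approached as far as the arm can. A call with a gripper value outside its range is refused whole. The fingers move at their own pace and stop on an object; "force" is the grip in N (left out, the last holds). Time passes only in rows, so rows that repeat a pose let the fingers close. It gives the time, the measured TCP pose, the force and the opening at its end, in the units of the state.
- env.state(): the state, without advancing time (a new reading comes with each control period).
- env.get_image(name): name is "side" or "top"; returns the picture (384x512x3 uint8, red, green, blue); there is no depth.
- env.camera_info(name): a dict with "fx", "fy", "cx", "cy" (pixels), "rvec" (rotation vector, rad) and "tvec" (3), from world to camera coordinates, as OpenCV has them. Camera axes: x right, y down, z forward; pixel columns grow to the right and rows downward; lengths in m; the calibration is good to about 2 mm. A picture is of the moment at which its call begins. camera_info takes no time and is no camera call.
- env.finish_job(): hands the job in, once; it reports no verdict.
The state is a dict: "time_s": time; "joint_positions": joint angles; "joint_velocities": joint speeds; "joint_torque": joint torques, N m; "eef_pos": TCP position; "ee_rot": TCP orientation; "wrist_force": force on the tool from outside, world axes, zero at the start; "torque": the same for the moment, N m; "gripper_width": finger opening in m.
Only numpy, scipy, OpenCV 4.12 (cv2) and the standard library are available. Lean on these libraries where they do the work, as an engineer would, in place of code of your own. Each camera call takes 0.05 s, during which the arm holds its last target.

## Working session

There is one attempt and no reset: what is moved stays moved. The work goes in short steps, Python scripts to look and compute and a tool call to move; the robot and the scene stay as the last step left them, time stands still between calls to the robot, and variables do not carry over. Pictures are saved under pics/ and viewed, and the job is handed in when it is done.

Besides the shell and the picture viewer there is one more tool, called by a JSON object that holds its "fn" and its "kwargs", one argument or row to a line. jog_arm: Moves the arm, as the interface text tells. Its arguments: {"type":"object","properties":{"steps":{"type":"array","items":{"type":"array"}},"force":{"type":"number"}},"required":["steps"]}

```bash
mkdir -p pics; ls; python3 - <<'E'
from rig import env
import cv2
for n in("side","top"):
    im=env.get_image(n); cv2.imwrite(f"pics/{n}0.png",cv2.cvtColor(im,cv2.COLOR_RGB2BGR)); print(env.camera_info(n))
print(env.state())
E
```

```text
pics
{'fx': 485.5781332352468, 'fy': 485.5781332352468, 'cx': 258.88332914623993, 'cy': 192.39467375470062, 'rvec': array([ 0.7927063 , -2.69472187,  0.94269692]), 'tvec': array([0.45285629, 0.22930839, 1.55526664])}
{'fx': 419.0135788987486, 'fy': 419.0135788987486, 'cx': 254.16612862370366, 'cy': 188.2733880718862, 'rvec': array([ 2.16340806, -2.22157909,  0.04100473]), 'tvec': array([0.01961847, 0.52705314, 1.27421356])}
{'time_s': 0.1, 'joint_positions': array([-1.25361280e+00,  4.80792218e-01,  1.59679101e+00, -1.27199279e-05,
        1.06508771e+00, -4.65647958e-02]), 'joint_velocities': array([-0.00071511, -0.001737  , -0.0023709 , -0.00024879,  0.00062188,
        0.00051735]), 'joint_torque': array([ 8.66866030e-04, -9.52258301e+01, -4.31041610e+01, -1.06876257e-04,
        5.32155507e-03, -1.06885295e-05]), 'eef_pos': array([ 0.23118314, -0.60711854,  0.23072898]), 'ee_rot': array([-2.58607627e+00,  1.78262937e+00,  1.35859143e-03]), 'wrist_force': array([ 0.46646899,  0.30516917, -0.31608493]), 'torque': array([-0.00324209,  0.05336063, -0.01789108]), 'gripper_width': 0.08581523220023897}
```

View pics/side0.png

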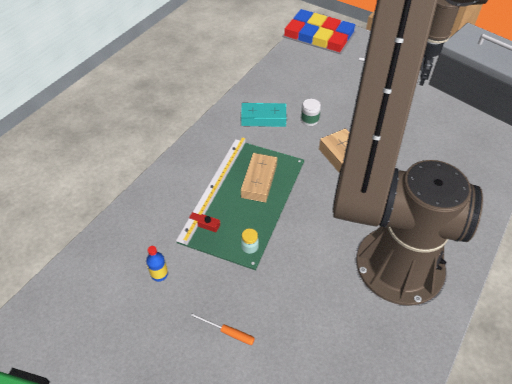

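View pics/top0.png

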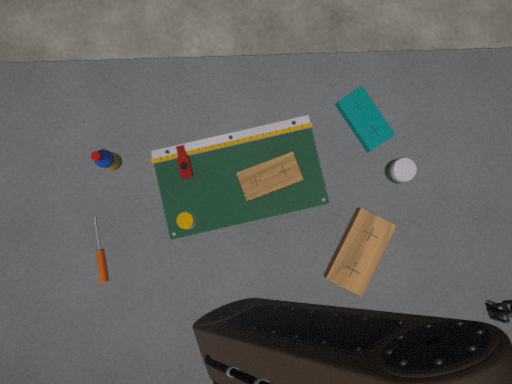

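The top view shows the offcut on the board near (270,176), the fence along the board's upper edge from (152,155) to (312,122), and the stop at (184,162). The jar is at (185,220). The larger pine look-alike at (360,250) and the turquoise one at (365,118) are off the board.

```bash
cat > h.py <<'E'
import numpy as np, cv2
from rig import env
def ray(name,uv,z):
    c=env.camera_info(name); R=cv2.Rodrigues(c['rvec'])[0]; t=c['tvec']
    uv=np.atleast_2d(uv).astype(float)
    d=np.c_[(uv[:,0]-c['cx'])/c['fx'],(uv[:,1]-c['cy'])/c['fy'],np.ones(len(uv))]@R
    o=-R.T@t
    return (o+d*((z-o[2])/d[:,2])[:,None])[:,:2]
def comps(m,amin=60):
    n,l,s,c=cv2.connectedComponentsWithStats(m.astype(np.uint8),connectivity=8)
    return [(s[i],(l==i)) for i in range(1,n) if s[i][4]>amin]
def rect(mask):
    p=np.argwhere(mask)[:,::-1].astype(np.float32)
    cs,_=cv2.findContours(mask.astype(np.uint8),cv2.RETR_EXTERNAL,cv2.CHAIN_APPROX_NONE)
    return max(cs,key=cv2.contourArea)[:,0,:]
E
python3 - <<'E'
from h import *
for n in("top","side"):
    im=env.get_image(n); hsv=cv2.cvtColor(im,cv2.COLOR_RGB2HSV).astype(int); H,S,V=hsv[...,0],hsv[...,1],hsv[...,2]
    if n=="top":
        for (u,v) in [(270,165),(250,192),(270,195),(245,185),(200,149),(230,134),(230,140),(184,150),(184,172),(360,250),(220,200)]: print(u,v,hsv[v,u])
    masks={'pine':((H>9)&(H<22)&(S>70)&(S<175)&(V>120),.057),'green':((H>60)&(H<85)&(S>100)&(V>40)&(V<140),.012),'yellow':((H>19)&(H<30)&(S>180)&(V>150),.036),'red':(((H<5)|(H>175))&(S>180)&(V>90),.042)}
    for k,(m,z) in masks.items():
        for s,mm in comps(m):
            c=rect(mm); w=ray(n,c,z).astype(np.float32); r=cv2.minAreaRect(w)
            print(n,k,s,np.round(r[0],4),np.round(r[1],4),round(r[2],2),np.round(cv2.boxPoints(r),3).tolist())
im=cv2.imread('pics/top0.png')[100:250,140:340]
cv2.imwrite('pics/topz.png',cv2.resize(im,None,fx=4,fy=4,interpolation=cv2.INTER_CUBIC))
E
```

```text
270 165 [ 16 121 150]
250 192 [ 17 122 149]
270 195 [71 94 87]
245 185 [ 16 119 156]
200 149 [ 23 232 179]
230 134 [150   8 164]
230 140 [ 13  24 173]
184 150 [  3 150 131]
184 172 [  2 199 128]
360 250 [ 16 122 149]
220 200 [ 74 115  84]
top pine [ 237  152   66   49 1777] [ 0.5614 -0.0417] [0.0891 0.178 ] 19.21 [[0.49000000953674316, 0.02800000086426735], [0.5490000247955322, -0.14000000059604645], [0.6330000162124634, -0.11100000143051147], [0.5740000009536743, 0.05700000002980232]]
top pine [ 326  208   70   88 3124] [ 0.3309 -0.3033] [0.116  0.2331] 61.42 [[0.20100000500679016, -0.2980000078678131], [0.4050000011920929, -0.4099999964237213], [0.460999995470047, -0.30799999833106995], [0.25600001215934753, -0.19699999690055847]]
top green [ 156  132  172  105 6061] [0.5449 0.047 ] [0.2348 0.4942] 11.43 [[0.38100001215934753, 0.26600000262260437], [0.4790000021457672, -0.21799999475479126], [0.7089999914169312, -0.1720000058412552], [0.6110000014305115, 0.31200000643730164]]
top yellow [200 123 111  28 326] [ 0.6828 -0.0014] [0.0091 0.3434] 11.41 [[0.6439999938011169, 0.1659999936
[... 2608 characters left out ...]
 416] [ 0.7351 -0.9663] [0.0999 0.2752] 37.35 [[0.6119999885559082, -0.8870000243186951], [0.7789999842643738, -1.1059999465942383], [0.8579999804496765, -1.0449999570846558], [0.6909999847412109, -0.8270000219345093]]
side red [285  20  19  19 232] [ 0.919 -0.895] [0.0737 0.1426] 13.86 [[0.8659999966621399, -0.8349999785423279], [0.8999999761581421, -0.9729999899864197], [0.972000002861023, -0.9549999833106995], [0.9380000233650208, -0.8169999718666077]]
side red [190 213  29  19 252] [0.6067 0.2281] [0.1022 0.046 ] 11.49 [[0.5519999861717224, 0.23999999463558197], [0.5609999895095825, 0.19499999284744263], [0.6610000133514404, 0.2160000056028366], [0.6520000100135803, 0.26100000739097595]]
```

View pics/topz.png

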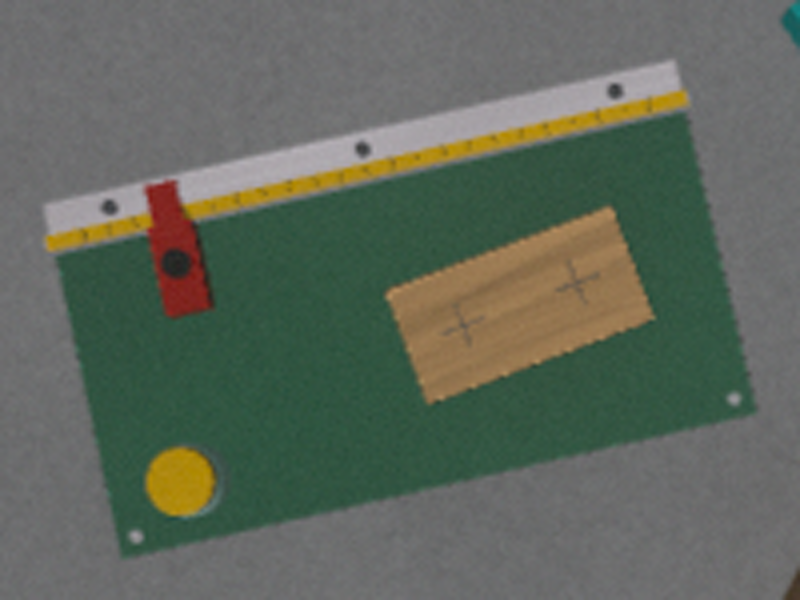

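```bash
cat >> h.py <<'E'
from scipy.spatial.transform import Rotation as Ro
TH=0.199; C,S_=np.cos(TH),np.sin(TH)
def j2w(x,y): return np.array([C*x-S_*y,S_*x+C*y])
def w2j(p): return np.array([C*p[0]+S_*p[1],-S_*p[0]+C*p[1]])
def go(xj,yj,z,yaw):   # yaw of tool x, relative to jig x (rad)
    s=env.state(); R=Ro.from_rotvec(s['ee_rot']); a=TH+yaw
    T=Ro.from_matrix(np.c_[[np.cos(a),np.sin(a),0],[np.sin(a),-np.cos(a),0],[0,0,-1]])
    d=R.inv().apply(np.r_[j2w(xj,yj),z]-s['eef_pos'])
    print('t',round(s['time_s'],2),'now jig',np.round(w2j(s['eef_pos']),4),'z',round(s['eef_pos'][2],4),'F',np.round(s['wrist_force'],1),'shift',np.round(d,4),'turn',np.round((R.inv()*T).as_rotvec(),4))
E
python3 -c "
from h import *
go(.449,-.152,.2,-np.pi/2)"
```

```text
t 0.2 now jig [ 0.1066 -0.641 ] z 0.2309 F [ 0.6 -0.1 -1.2] shift [-0.4262 -0.4179  0.0312] turn [0.     0.0007 0.1648]
```

{"fn": "jog_arm", "kwargs": {
  "steps": [
    [[-0.03,-0.03,0.0],[0,0,0.05],0],
    [[-0.06,-0.058,0.0],[0,0,0.1],0],
    [[-0.09,-0.088,0.0],[0,0,0.165],0],
    [[-0.12,-0.117,0.0],[0,0,0.165],0],
    [[-0.15,-0.147,0.0],[0,0,0.165],0]
  ]
}}

```text
time_s: 0.62
eef_pos: [0.3147, -0.4146, 0.2312]
ee_rot: [-2.43, 1.991, 0.0]
wrist_force: [1.3, 0.3, 0.1]
gripper_width: 0.0854
```

{"fn": "jog_arm", "kwargs": {
  "steps": [
    [[-0.03,-0.026,0.0],[0,0,0],0],
    [[-0.06,-0.052,0.0],[0,0,0],0],
    [[-0.09,-0.078,0.0],[0,0,0],0],
    [[-0.12,-0.104,0.0],[0,0,0],0],
    [[-0.15,-0.13,0.0],[0,0,0],0]
  ]
}}

```text
time_s: 1.03
eef_pos: [0.4129, -0.242, 0.2314]
ee_rot: [-2.431, 1.99, -0.0]
wrist_force: [1.2, -0.2, -0.3]
gripper_width: 0.0852
```

```bash
python3 -c "
from h import *
go(.449,-.152,.1,-np.pi/2)"
```

```text
t 1.03 now jig [ 0.3569 -0.3189] z 0.2314 F [ 1.2 -0.2 -0.3] shift [-0.1669 -0.092   0.1314] turn [-0.0002 -0.0002 -0.0005]
```

{"fn": "jog_arm", "kwargs": {
  "steps": [
    [[-0.033,-0.018,0.0],[0,0,0],0],
    [[-0.066,-0.036,0.02],[0,0,0],0],
    [[-0.1,-0.055,0.04],[0,0,0],0],
    [[-0.13,-0.074,0.06],[0,0,0],0],
    [[-0.167,-0.092,0.08],[0,0,0],0]
  ]
}}

```text
time_s: 1.45
eef_pos: [0.4689, -0.0657, 0.1533]
ee_rot: [-2.43, 1.99, -0.002]
wrist_force: [0.4, -1.0, -0.7]
gripper_width: 0.0852
```

{"fn": "jog_arm", "kwargs": {
  "steps": [
    [[0,0,0.02],[0,0,0],0],
    [[0,0,0.04],[0,0,0],0],
    [[0,0,0.05],[0,0,0],0],
    [[0,0,0.05],[0,0,0],0]
  ]
}}

```text
time_s: 1.78
eef_pos: [0.4669, -0.0666, 0.1021]
ee_rot: [2.431, -1.988, -0.005]
wrist_force: [-1.9, -0.1, -0.1]
gripper_width: 0.0854
```

```bash
python3 -c "
from h import *
go(.449,-.152,.02,-np.pi/2)
for n in('top','side'):
    cv2.imwrite(f'pics/{n}1.png',cv2.cvtColor(env.get_image(n),cv2.COLOR_RGB2BGR))"
```

```text
t 1.78 now jig [ 0.4446 -0.1576] z 0.1021 F [-1.9 -0.1 -0.1] shift [-0.0055 -0.0047  0.0821] turn [0.0032 0.0013 0.0007]
```

View pics/side1.png

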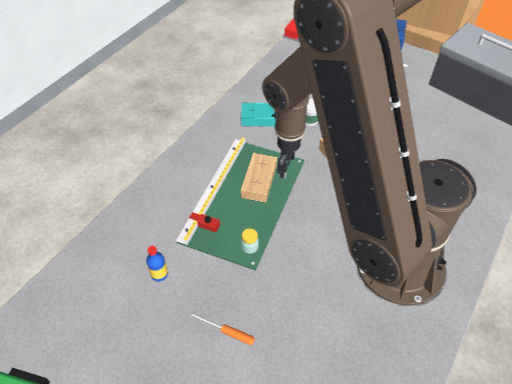

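View pics/top1.png

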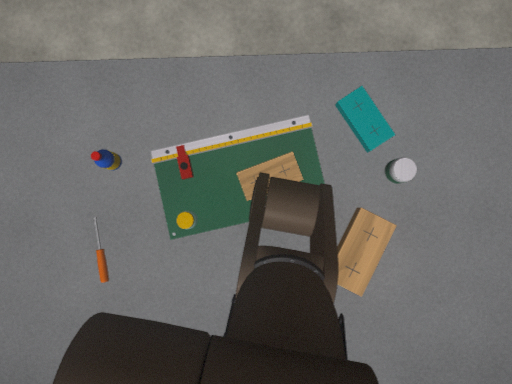

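The hand is above the near side of the offcut (side view: fingers at about (284,172), offcut at (260,177)), and nothing has been disturbed. Next I descend.

{"fn": "jog_arm", "kwargs": {
  "steps": [
    [[-0.0055,-0.003,0.02],[0,0,0],0],
    [[-0.0055,-0.0047,0.04],[0,0,0],0],
    [[-0.0055,-0.0047,0.06],[0,0,0],0],
    [[-0.0055,-0.0047,0.08],[0,0,0],0],
    [[-0.0055,-0.0047,0.08],[0,0,0],0]
  ]
}}

```text
time_s: 2.3
eef_pos: [0.471, -0.0611, 0.0225]
ee_rot: [2.43, -1.99, -0.003]
wrist_force: [-1.0, 0.1, 0.6]
gripper_width: 0.0855
```

```bash
python3 -c "
from h import *
go(.607,-.152,.02,-np.pi/2)"
```

```text
t 2.3 now jig [ 0.4496 -0.153 ] z 0.0225 F [-1.   0.1  0.6] shift [-0.0011 -0.1574  0.0022] turn [ 0.002   0.0008 -0.0008]
```

{"fn": "jog_arm", "kwargs": {
  "steps": [
    [[0,-0.006,0.001],[0,0,0],0],
    [[0,-0.012,0.001],[0,0,0],0],
    [[0,-0.018,0.001],[0,0,0],0],
    [[0,-0.024,0.001],[0,0,0],0],
    [[0,-0.03,0.001],[0,0,0],0]
  ]
}}

```text
time_s: 2.72
eef_pos: [0.5025, -0.055, 0.024]
ee_rot: [-2.431, 1.989, -0.002]
wrist_force: [-2.8, -0.4, 1.6]
gripper_width: 0.0857
```

{"fn": "jog_arm", "kwargs": {
  "steps": [
    [[0,-0.005,0],[0,0,0],0],
    [[0,-0.01,0],[0,0,0],0],
    [[0,-0.015,0],[0,0,0],0],
    [[0,-0.02,0],[0,0,0],0],
    [[0,-0.025,0],[0,0,0],0]
  ]
}}

```text
time_s: 3.13
eef_pos: [0.5259, -0.05, 0.0229]
ee_rot: [2.431, -1.99, -0.001]
wrist_force: [-4.0, 0.2, 1.8]
gripper_width: 0.085
```

{"fn": "jog_arm", "kwargs": {
  "steps": [
    [[0,-0.005,0],[0,0,0],0],
    [[0,-0.01,0],[0,0,0],0],
    [[0,-0.015,0],[0,0,0],0],
    [[0,-0.02,0],[0,0,0],0],
    [[0,-0.025,0],[0,0,0],0]
  ]
}}

```text
time_s: 3.55
eef_pos: [0.5507, -0.0451, 0.023]
ee_rot: [-2.431, 1.99, -0.0]
wrist_force: [-3.7, -1.5, 0.2]
gripper_width: 0.0855
```

```bash
python3 -c "
from h import *
go(.562,-.152,.02,-np.pi/2)
for n in('top','side'):
    cv2.imwrite(f'pics/{n}2.png',cv2.cvtColor(env.get_image(n),cv2.COLOR_RGB2BGR))
im=cv2.imread('pics/side2.png')[120:280,160:330]
cv2.imwrite('pics/side2z.png',cv2.resize(im,None,fx=3.5,fy=3.5,interpolation=cv2.INTER_CUBIC))"
```

```text
t 3.55 now jig [ 0.531  -0.1531] z 0.023 F [-3.7 -1.5  0.2] shift [-0.0011 -0.031   0.003 ] turn [-0.0001 -0.     -0.0002]
```

View pics/side2z.png

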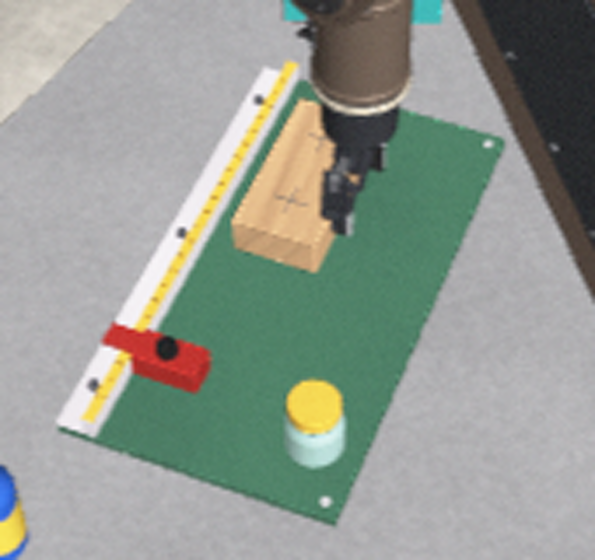

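The offcut is being pushed squarely: its fence-side edge runs about parallel to the yellow strip, with a gap of roughly 30 mm still left. I'll go on more slowly.

{"fn": "jog_arm", "kwargs": {
  "steps": [
    [[0,-0.004,0],[0,0,0],0],
    [[0,-0.008,0],[0,0,0],0],
    [[0,-0.012,0],[0,0,0],0],
    [[0,-0.016,0],[0,0,0],0],
    [[0,-0.02,0],[0,0,0],0]
  ]
}}

```text
time_s: 4.07
eef_pos: [0.5702, -0.0411, 0.023]
ee_rot: [-2.431, 1.99, 0.0]
wrist_force: [-2.3, -1.6, -2.1]
gripper_width: 0.0856
```

{"fn": "jog_arm", "kwargs": {
  "steps": [
    [[0,-0.0015,0],[0,0,0],0],
    [[0,-0.003,0],[0,0,0],0],
    [[0,-0.0045,0],[0,0,0],0],
    [[0,-0.006,0],[0,0,0],0],
    [[0,-0.007,0],[0,0,0],0]
  ]
}}

```text
time_s: 4.48
eef_pos: [0.5768, -0.0398, 0.023]
ee_rot: [-2.431, 1.99, -0.0]
wrist_force: [-2.8, -0.2, -0.1]
gripper_width: 0.0856
```

{"fn": "jog_arm", "kwargs": {
  "steps": [
    [[0,-0.001,0],[0,0,0],0],
    [[0,-0.002,0],[0,0,0],0],
    [[0,-0.002,0],[0,0,0],0]
  ]
}}

```text
time_s: 4.73
eef_pos: [0.5788, -0.0394, 0.023]
ee_rot: [-2.431, 1.99, -0.0]
wrist_force: [-2.1, -0.0, -0.0]
gripper_width: 0.085
```

{"fn": "jog_arm", "kwargs": {
  "steps": [
    [[0,-0.001,0],[0,0,0],0],
    [[0,-0.002,0],[0,0,0],0],
    [[0,-0.002,0],[0,0,0],0]
  ]
}}

```text
time_s: 4.98
eef_pos: [0.5806, -0.039, 0.023]
ee_rot: [2.431, -1.99, -0.0]
wrist_force: [-3.3, -1.5, 1.2]
gripper_width: 0.0855
```

{"fn": "jog_arm", "kwargs": {
  "steps": [
    [[0,-0.001,0],[0,0,0],0],
    [[0,-0.002,0],[0,0,0],0],
    [[0,-0.002,0],[0,0,0],0]
  ]
}}

```text
time_s: 5.23
eef_pos: [0.5805, -0.0389, 0.0228]
ee_rot: [2.429, -1.988, -0.004]
wrist_force: [-13.4, -5.6, 9.4]
gripper_width: 0.0855
```

{"fn": "jog_arm", "kwargs": {
  "steps": [
    [[0,-0.001,0],[0,0,0],0],
    [[0,-0.002,0],[0,0,0],0],
    [[0,-0.002,0],[0,0,0],0]
  ]
}}

```text
time_s: 5.48
eef_pos: [0.5804, -0.0386, 0.0226]
ee_rot: [2.428, -1.987, -0.009]
wrist_force: [-24.2, -10.6, 16.7]
gripper_width: 0.0854
```

```bash
python3 -c "
from h import *
go(.562,-.152,.02,-np.pi/2)
for n in('top','side'):
    cv2.imwrite(f'pics/{n}3.png',cv2.cvtColor(env.get_image(n),cv2.COLOR_RGB2BGR))
im=cv2.imread('pics/side3.png')[130:230,190:300]
cv2.imwrite('pics/side3z.png',cv2.resize(im,None,fx=6,fy=6,interpolation=cv2.INTER_CUBIC))"
```

```text
t 5.48 now jig [ 0.5613 -0.1526] z 0.0226 F [-24.2 -10.6  16.7] shift [-0.0006 -0.0007  0.0026] turn [ 0.0071  0.0015 -0.0001]
```

View pics/side3z.png

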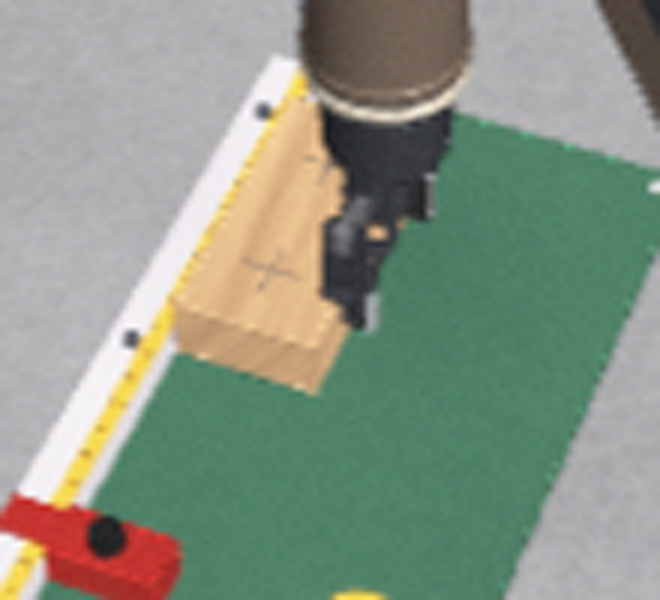

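The offcut is flat against the fence, with about 27 N of contact force. Its top edge meets the yellow strip along the whole visible length. I'll back off, lift and re-measure.

{"fn": "jog_arm", "kwargs": {
  "steps": [
    [[0,0.004,0],[0,0,0],0],
    [[0,0.012,0],[0,0,0],0],
    [[0,0.03,0],[0,0,0],0],
    [[0,0.05,-0.01],[0,0,0],0],
    [[0,0.05,-0.04],[0,0,0],0]
  ]
}}

```text
time_s: 6.0
eef_pos: [0.5294, -0.048, 0.0601]
ee_rot: [2.427, -1.988, -0.011]
wrist_force: [-1.0, 0.6, -1.3]
gripper_width: 0.0855
```

```bash
python3 -c "
from h import *
go(.613,-.29,.11,0)
for n in('top','side'):
    cv2.imwrite(f'pics/{n}4.png',cv2.cvtColor(env.get_image(n),cv2.COLOR_RGB2BGR))
im=cv2.imread('pics/top4.png')[100:250,140:340]
cv2.imwrite('pics/top4z.png',cv2.resize(im,None,fx=4,fy=4,interpolation=cv2.INTER_CUBIC))"
```

```text
t 6.0 now jig [ 0.5095 -0.1517] z 0.0601 F [-1.   0.6 -1.3] shift [ 0.1381 -0.1032 -0.0511] turn [ 0.004   0.0085 -1.5714]
```

View pics/top4z.png

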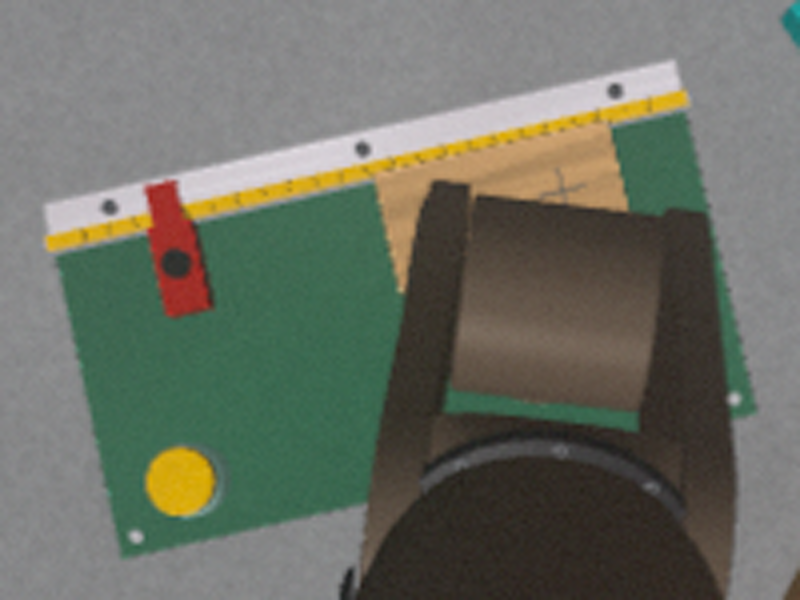

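The picture confirms it is flush: the far edge runs along the yellow strip from about (234,145) to (293,131) in full-frame pixels. Next I move to its right end.

```bash
python3 -c "
from h import *
print([w2j(p) for p in ray('top',[[233.75,145.5],[292.75,130.75]],.057)])"
```

```text
[array([ 0.65396891, -0.06792668]), array([ 0.65752522, -0.24918025])]
```

{"fn": "jog_arm", "kwargs": {
  "steps": [
    [[0.03,0,-0.03],[0,0,-0.12],0.5],
    [[0.06,0,-0.055],[0,0,-0.24],0.5],
    [[0.09,0,-0.055],[0,0,-0.36],0.5],
    [[0.115,0,-0.055],[0,0,-0.48],0.5],
    [[0.14,0,-0.055],[0,0,-0.6],0.5]
  ]
}}

```text
time_s: 6.52
eef_pos: [0.564, -0.187, 0.1187]
ee_rot: [-2.914, 1.174, -0.004]
wrist_force: [0.1, 0.4, -0.2]
gripper_width: 0.0427
```

{"fn": "jog_arm", "kwargs": {
  "steps": [
    [[0,0,0],[0,0,-0.12],0.5],
    [[0,0,0],[0,0,-0.24],0.5],
    [[0,0,0],[0,0,-0.36],0.5],
    [[0,0,0],[0,0,-0.48],0.5],
    [[0,0,0],[0,0,-0.6],0.5]
  ]
}}

```text
time_s: 6.93
eef_pos: [0.5634, -0.1855, 0.1178]
ee_rot: [3.131, -0.261, 0.001]
wrist_force: [0.3, -0.3, 0.5]
gripper_width: 0.0428
```

```bash
python3 -c "
from h import *
print(env.state()['gripper_width'])
go(.614,-.285,.11,0)"
```

```text
0.04280707646728462
t 6.93 now jig [ 0.5156 -0.2933] z 0.1178 F [ 0.3 -0.3  0.5] shift [ 0.0889 -0.0429  0.0079] turn [ 2.000e-04 -9.000e-04 -3.652e-01]
```

{"fn": "jog_arm", "kwargs": {
  "steps": [
    [[0.02,-0.01,0],[0,0,-0.12],0.5],
    [[0.04,-0.02,0],[0,0,-0.24],0.5],
    [[0.06,-0.03,0],[0,0,-0.365],0.5],
    [[0.089,-0.043,0],[0,0,-0.365],0.5],
    [[0.089,-0.043,0],[0,0,-0.365],0.5]
  ]
}}

```text
time_s: 7.35
eef_pos: [0.6635, -0.1572, 0.1182]
ee_rot: [3.125, 0.306, 0.008]
wrist_force: [-1.6, -0.3, 0.1]
gripper_width: 0.0425
```

```bash
python3 -c "
from h import *
go(.614,-.285,.02,0)
cv2.imwrite('pics/side5.png',cv2.cvtColor(env.get_image('side'),cv2.COLOR_RGB2BGR))
im=cv2.imread('pics/side5.png')[100:250,170:340]
cv2.imwrite('pics/side5z.png',cv2.resize(im,None,fx=4,fy=4,interpolation=cv2.INTER_CUBIC))"
```

```text
t 7.35 now jig [ 0.6193 -0.2853] z 0.1182 F [-1.6 -0.3  0.1] shift [-0.0058 -0.0004  0.0982] turn [ 0.0017 -0.0049 -0.004 ]
```

View pics/side5z.png

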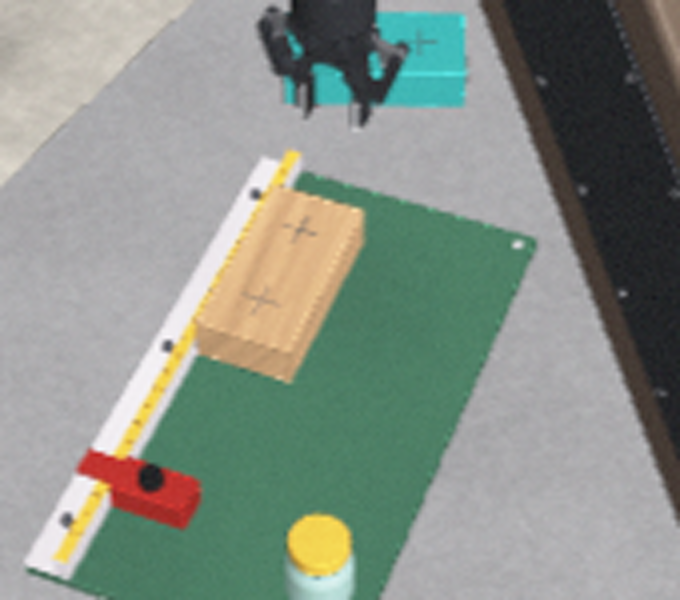

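The side view shows the offcut flush against the fence. The hand is off its right end with the jaws half open, and the bystanders are untouched. Next I descend.

{"fn": "jog_arm", "kwargs": {
  "steps": [
    [[-0.004,0,0.02],[0,0,0],0.5],
    [[-0.004,0,0.04],[0,0,0],0.5],
    [[-0.004,0,0.06],[0,0,0],0.5],
    [[-0.004,0,0.08],[0,0,0],0.5],
    [[-0.004,0,0.096],[0,0,0],0.5]
  ]
}}

```text
time_s: 7.82
eef_pos: [0.6532, -0.159, 0.0204]
ee_rot: [-3.127, -0.302, 0.001]
wrist_force: [0.2, 0.0, 0.3]
gripper_width: 0.0428
```

{"fn": "jog_arm", "kwargs": {
  "steps": [
    [[0,0,0],[0,0,0],0.5]
  ]
}}

```text
time_s: 7.9
eef_pos: [0.6517, -0.1586, 0.0187]
ee_rot: [-3.125, -0.302, 0.007]
wrist_force: [-1.0, 0.4, -0.1]
gripper_width: 0.0427
```

```bash
python3 -c "
from h import *
go(.614,-.1165,.023,0)
cv2.imwrite('pics/top6.png',cv2.cvtColor(env.get_image('top'),cv2.COLOR_RGB2BGR))
im=cv2.imread('pics/top6.png')[100:250,140:340]
cv2.imwrite('pics/top6z.png',cv2.resize(im,None,fx=4,fy=4,interpolation=cv2.INTER_CUBIC))"
```

```text
t 7.9 now jig [ 0.6075 -0.2843] z 0.0187 F [-1.   0.4 -0.1] shift [ 0.0054 -0.1678 -0.004 ] turn [-0.0021  0.0041 -0.0065]
```

View pics/top6z.png

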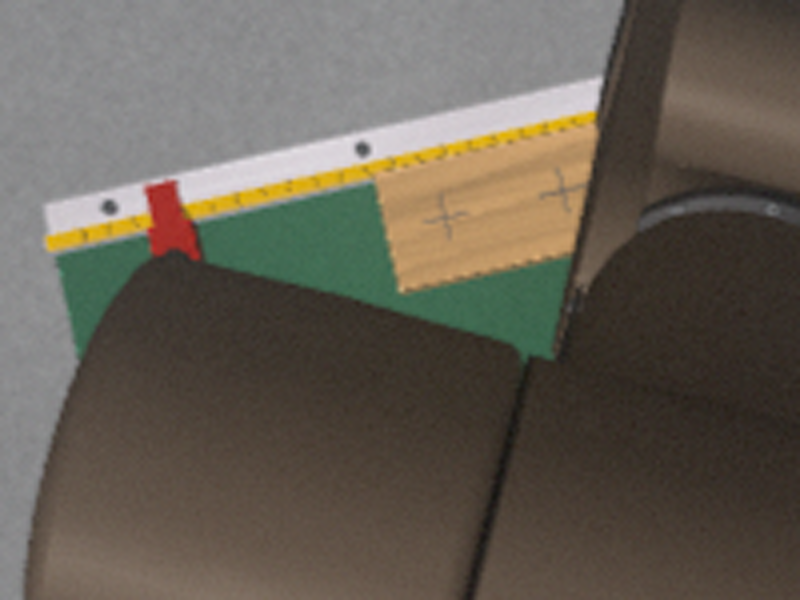

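{"fn": "jog_arm", "kwargs": {
  "steps": [
    [[0.003,-0.004,-0.002],[0,0,0],0.5],
    [[0.003,-0.008,-0.002],[0,0,0],0.5],
    [[0.003,-0.012,-0.002],[0,0,0],0.5],
    [[0.003,-0.016,-0.002],[0,0,0],0.5],
    [[0.003,-0.02,-0.002],[0,0,0],0.5]
  ]
}}

```text
time_s: 8.37
eef_pos: [0.6536, -0.1383, 0.0248]
ee_rot: [3.127, 0.303, 0.001]
wrist_force: [-0.1, 0.2, 0.2]
gripper_width: 0.0425
```

```bash
python3 -c "
from h import *
go(.614,-.1165,.022,0)"
```

```text
t 8.37 now jig [ 0.6133 -0.2647] z 0.0248 F [-0.1  0.2  0.2] shift [-0.0002 -0.1483  0.0027] turn [ 0.0004 -0.0009 -0.0058]
```

{"fn": "jog_arm", "kwargs": {
  "steps": [
    [[0,-0.003,0.001],[0,0,-0.006],0.5],
    [[0,-0.007,0.001],[0,0,-0.006],0.5],
    [[0,-0.012,0.001],[0,0,-0.006],0.5],
    [[0,-0.017,0.001],[0,0,-0.006],0.5],
    [[0,-0.022,0.001],[0,0,-0.006],0.5]
  ]
}}

```text
time_s: 8.78
eef_pos: [0.649, -0.117, 0.0231]
ee_rot: [3.126, 0.312, 0.0]
wrist_force: [-0.0, -4.4, 1.1]
gripper_width: 0.0424
```

{"fn": "jog_arm", "kwargs": {
  "steps": [
    [[0,-0.005,0],[0,0,0],0.5],
    [[0,-0.01,0],[0,0,0],0.5],
    [[0,-0.015,0],[0,0,0],0.5],
    [[0.0005,-0.02,0],[0,0,0],0.5],
    [[0.0005,-0.025,0],[0,0,0],0.5]
  ]
}}

```text
time_s: 9.2
eef_pos: [0.6443, -0.0922, 0.023]
ee_rot: [3.126, 0.312, -0.001]
wrist_force: [-1.7, -5.5, 1.6]
gripper_width: 0.0429
```

```bash
python3 -c "
from h import *
go(.614,-.1165,.022,0)
for n in('top','side'):
    cv2.imwrite(f'pics/{n}7.png',cv2.cvtColor(env.get_image(n),cv2.COLOR_RGB2BGR))
im=cv2.imread('pics/side7.png')[100:250,170:340]
cv2.imwrite('pics/side7z.png',cv2.resize(im,None,fx=4,fy=4,interpolation=cv2.INTER_CUBIC))"
```

```text
t 9.2 now jig [ 0.6134 -0.2178] z 0.023 F [-1.7 -5.5  1.6] shift [ 0.0006 -0.1013  0.001 ] turn [-0.      0.0005  0.0001]
```

View pics/side7z.png

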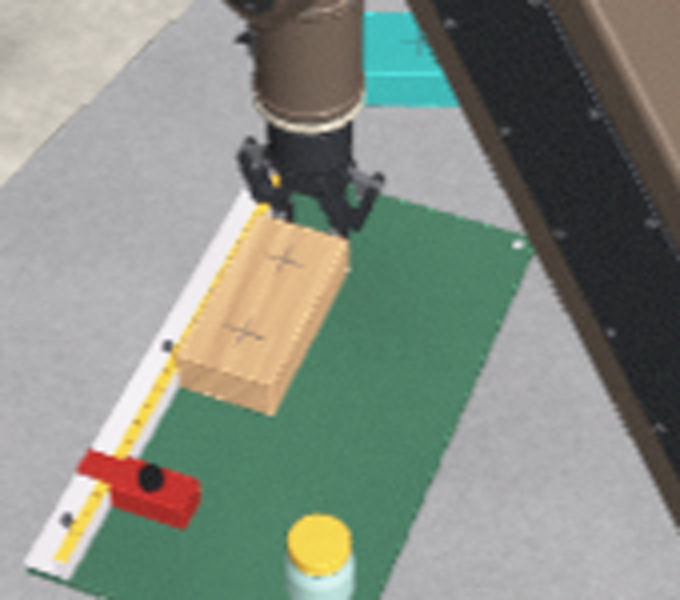

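The offcut is sliding along the fence and staying flush. The side view shows about 100 mm still to go to the stop.

{"fn": "jog_arm", "kwargs": {
  "steps": [
    [[0.0,-0.005,0],[0,0,0],0.5],
    [[0.0005,-0.01,0],[0,0,0],0.5],
    [[0.0005,-0.015,0],[0,0,0],0.5],
    [[0.001,-0.02,0],[0,0,0],0.5],
    [[0.001,-0.025,0],[0,0,0],0.5]
  ]
}}

```text
time_s: 9.72
eef_pos: [0.6403, -0.0676, 0.0229]
ee_rot: [3.126, 0.312, -0.001]
wrist_force: [-1.7, -5.4, 1.0]
gripper_width: 0.0424
```

{"fn": "jog_arm", "kwargs": {
  "steps": [
    [[0.0,-0.005,0],[0,0,0],0.5],
    [[0.0,-0.01,0],[0,0,0],0.5],
    [[0.0005,-0.015,0],[0,0,0],0.5],
    [[0.0005,-0.02,0],[0,0,0],0.5],
    [[0.0005,-0.025,0],[0,0,0],0.5]
  ]
}}

```text
time_s: 10.13
eef_pos: [0.6358, -0.043, 0.0229]
ee_rot: [-3.126, -0.312, 0.001]
wrist_force: [-2.2, -4.4, 0.1]
gripper_width: 0.0422
```

{"fn": "jog_arm", "kwargs": {
  "steps": [
    [[0.0,-0.005,0],[0,0,0],0.5],
    [[0.0,-0.01,0],[0,0,0],0.5],
    [[0.0005,-0.015,0],[0,0,0],0.5],
    [[0.0005,-0.02,0],[0,0,0],0.5],
    [[0.0005,-0.025,0],[0,0,0],0.5]
  ]
}}

```text
time_s: 10.55
eef_pos: [0.6315, -0.0182, 0.0229]
ee_rot: [-3.126, -0.312, 0.001]
wrist_force: [-1.4, -4.2, -0.3]
gripper_width: 0.0424
```

```bash
python3 -c "
from h import *
go(.614,-.1165,.022,0)
for n in('top','side'):
    cv2.imwrite(f'pics/{n}8.png',cv2.cvtColor(env.get_image(n),cv2.COLOR_RGB2BGR))
im=cv2.imread('pics/side8.png')[130:270,170:310]
cv2.imwrite('pics/side8z.png',cv2.resize(im,None,fx=4,fy=4,interpolation=cv2.INTER_CUBIC))"
```

```text
t 10.55 now jig [ 0.6154 -0.1427] z 0.0229 F [-1.4 -4.2 -0.3] shift [-0.0014 -0.0262  0.0009] turn [-0.0002  0.0004 -0.0001]
```

View pics/side8z.png

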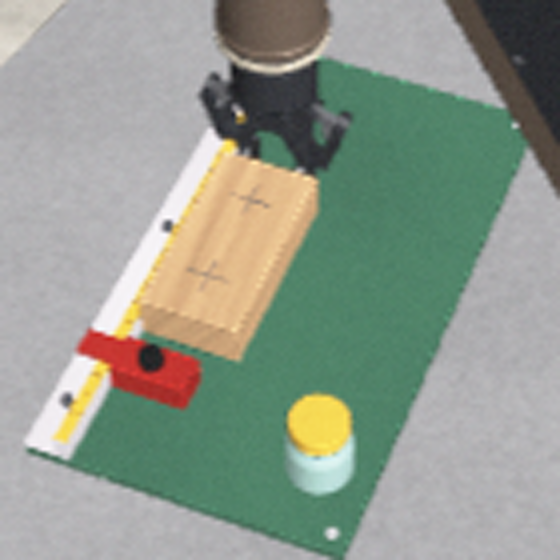

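It is still flush, with about 25 mm left to the stop. I'll slow down.

{"fn": "jog_arm", "kwargs": {
  "steps": [
    [[0,-0.004,0],[0,0,0],0.5],
    [[0,-0.008,0],[0,0,0],0.5],
    [[0,-0.012,0],[0,0,0],0.5],
    [[0,-0.015,0],[0,0,0],0.5],
    [[0.0,-0.018,0],[0,0,0],0.5]
  ]
}}

```text
time_s: 11.07
eef_pos: [0.6283, -0.0007, 0.0231]
ee_rot: [3.126, 0.312, 0.0]
wrist_force: [-0.3, -2.0, -0.4]
gripper_width: 0.0427
```

{"fn": "jog_arm", "kwargs": {
  "steps": [
    [[0,-0.001,0],[0,0,0],0.5],
    [[0,-0.002,0],[0,0,0],0.5],
    [[0,-0.003,0],[0,0,0],0.5],
    [[0,-0.004,0],[0,0,0],0.5]
  ]
}}

```text
time_s: 11.4
eef_pos: [0.6276, 0.0028, 0.0231]
ee_rot: [3.126, 0.312, 0.0]
wrist_force: [0.3, -3.6, 1.4]
gripper_width: 0.043
```

{"fn": "jog_arm", "kwargs": {
  "steps": [
    [[0,-0.001,0],[0,0,0],0.5],
    [[0,-0.002,0],[0,0,0],0.5],
    [[0,-0.003,0],[0,0,0],0.5]
  ]
}}

```text
time_s: 11.65
eef_pos: [0.6269, 0.0058, 0.0231]
ee_rot: [3.126, 0.312, 0.0]
wrist_force: [0.7, -3.2, 1.9]
gripper_width: 0.0429
```

{"fn": "jog_arm", "kwargs": {
  "steps": [
    [[0,-0.001,0],[0,0,0],0.5],
    [[0,-0.002,0],[0,0,0],0.5],
    [[0,-0.002,0],[0,0,0],0.5]
  ]
}}

```text
time_s: 11.9
eef_pos: [0.6265, 0.008, 0.0231]
ee_rot: [-3.126, -0.312, -0.0]
wrist_force: [1.3, -1.5, 1.1]
gripper_width: 0.0429
```

{"fn": "jog_arm", "kwargs": {
  "steps": [
    [[0,-0.001,0],[0,0,0],0.5],
    [[0,-0.002,0],[0,0,0],0.5],
    [[0,-0.002,0],[0,0,0],0.5]
  ]
}}

```text
time_s: 12.15
eef_pos: [0.6262, 0.0096, 0.0231]
ee_rot: [3.126, 0.312, 0.0]
wrist_force: [1.1, -6.1, 2.5]
gripper_width: 0.0428
```

{"fn": "jog_arm", "kwargs": {
  "steps": [
    [[0,-0.001,0],[0,0,0],0.5],
    [[0,-0.0015,0],[0,0,0],0.5],
    [[0,-0.0015,0],[0,0,0],0.5]
  ]
}}

```text
time_s: 12.4
eef_pos: [0.6262, 0.0096, 0.0231]
ee_rot: [3.124, 0.312, 0.001]
wrist_force: [2.4, -22.1, 1.3]
gripper_width: 0.0424
```

{"fn": "jog_arm", "kwargs": {
  "steps": [
    [[0,-0.001,0],[0,0,0],0.5],
    [[0,-0.001,0],[0,0,0],0.5]
  ]
}}

```text
time_s: 12.57
eef_pos: [0.6262, 0.0097, 0.0232]
ee_rot: [3.124, 0.313, 0.001]
wrist_force: [2.3, -31.1, 0.7]
gripper_width: 0.0427
```

```bash
python3 -c "
from h import *
go(.614,-.1165,.022,0)
for n in('top','side'):
    cv2.imwrite(f'pics/{n}9.png',cv2.cvtColor(env.get_image(n),cv2.COLOR_RGB2BGR))
im=cv2.imread('pics/side9.png')[150:250,180:280]
a=cv2.resize(im,None,fx=5,fy=5,interpolation=cv2.INTER_CUBIC)
cv2.imwrite('pics/side9z.png',a)"
```

```text
t 12.57 now jig [ 0.6158 -0.1143] z 0.0232 F [  2.3 -31.1   0.7] shift [-0.0018  0.0022  0.0012] turn [ 0.0025 -0.0006  0.0005]
```

View pics/side9z.png

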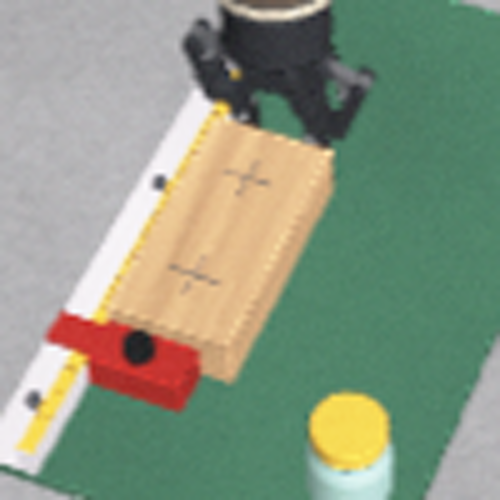

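The end is butted against the stop with 31 N, and the side is still flush with the fence. I'll retreat straight back, lift, and move away to look.

{"fn": "jog_arm", "kwargs": {
  "steps": [
    [[0,0.003,0],[0,0,0],0.5],
    [[0,0.008,0],[0,0,0],0.5],
    [[0,0.02,0],[0,0,0],0.5],
    [[0,0.04,0],[0,0,0],0.5],
    [[0,0.06,-0.01],[0,0,0],0.5]
  ]
}}

```text
time_s: 13.08
eef_pos: [0.6363, -0.047, 0.0315]
ee_rot: [-3.125, -0.314, 0.004]
wrist_force: [-0.4, -0.5, 0.3]
gripper_width: 0.0429
```

{"fn": "jog_arm", "kwargs": {
  "steps": [
    [[0,0.02,-0.03],[0,0,0],0.5],
    [[0,0.03,-0.07],[0,0,0],0.5],
    [[0,0.05,-0.1],[0,0,0],0.5],
    [[0,0.08,-0.13],[0,0,0],0.5],
    [[0,0.11,-0.16],[0,0,0],0.5]
  ]
}}

```text
time_s: 13.5
eef_pos: [0.6588, -0.1544, 0.1937]
ee_rot: [-3.126, -0.314, -0.0]
wrist_force: [1.7, 0.8, -0.0]
gripper_width: 0.043
```

{"fn": "jog_arm", "kwargs": {
  "steps": [
    [[-0.01,0.04,0],[0,0,0],0.5],
    [[-0.03,0.08,0],[0,0,0],0.5],
    [[-0.04,0.12,0],[0,0,0],0.5],
    [[-0.05,0.16,0],[0,0,0],0.5],
    [[-0.06,0.2,0],[0,0,0],0.5]
  ]
}}

```text
time_s: 13.92
eef_pos: [0.6389, -0.362, 0.192]
ee_rot: [-3.126, -0.312, 0.0]
wrist_force: [1.1, -0.7, -0.8]
gripper_width: 0.0426
```

{"fn": "jog_arm", "kwargs": {
  "steps": [
    [[-0.01,0.04,0],[0,0,0],0.5],
    [[-0.03,0.08,0],[0,0,0],0.5],
    [[-0.05,0.12,0],[0,0,0],0.5],
    [[-0.05,0.12,0],[0,0,0],0.5],
    [[-0.05,0.12,0],[0,0,0],0.5]
  ]
}}

```text
time_s: 14.33
eef_pos: [0.6124, -0.4908, 0.1912]
ee_rot: [-3.126, -0.306, 0.001]
wrist_force: [0.4, 0.7, -0.4]
gripper_width: 0.0428
```

```bash
python3 - <<'E'
from h import *
s=env.state(); print(s['time_s'],s['eef_pos'],s['wrist_force'])
ims={n:env.get_image(n) for n in('top','side')}
for n in ims: cv2.imwrite(f'pics/{n}10.png',cv2.cvtColor(ims[n],cv2.COLOR_RGB2BGR))
hsv=cv2.cvtColor(ims['top'],cv2.COLOR_RGB2HSV).astype(int);H,S,V=hsv[...,0],hsv[...,1],hsv[...,2]
for k,m,z in(('pine',(H>9)&(H<20)&(S>70)&(S<175)&(V>110),.057),('red',((H<6)|(H>175))&(S>140)&(V>80),.042),('yel',(H>19)&(H<30)&(S>180)&(V>150),.036)):
  for st,mm in comps(m):
    r=cv2.minAreaRect(ray('top',rect(mm),z).astype(np.float32)); print(k,st,w2j(r[0]),r[1],r[2])
a=cv2.cvtColor(ims['top'],cv2.COLOR_RGB2BGR)[110:230,145:305]; cv2.imwrite('pics/top10z.png',cv2.resize(a,None,fx=5,fy=5,interpolation=cv2.INTER_CUBIC))
E
```

```text
14.3333 [ 0.61244943 -0.49076915  0.19118323] [ 0.39540414  0.69228333 -0.43960411]
pine [ 185  141   67   43 1848] [ 0.61872362 -0.01295878] (0.09774298965930939, 0.18221884965896606) 11.355978965759277
red [177 146  14  33 248] [0.64276611 0.09350765] (0.09866231679916382, 0.02971680276095867) 11.463963508605957
red [ 91 152  10   8  63] [0.72077643 0.34670821] (0.027497652918100357, 0.021268699318170547) 88.4235610961914
yel [186 123 125  30 332] [ 0.66910172 -0.1152836 ] (0.009053286164999008, 0.38552841544151306) 11.38985824584961
yel [152 154  26   8  74] [0.66899204 0.14538904] (0.008467688225209713, 0.07859446853399277) 11.477706909179688
yel [177 212  16  17 212] [0.47077116 0.12695476] (0.04522966966032982, 0.04805348441004753) 88.89521789550781
```

View pics/top10z.png

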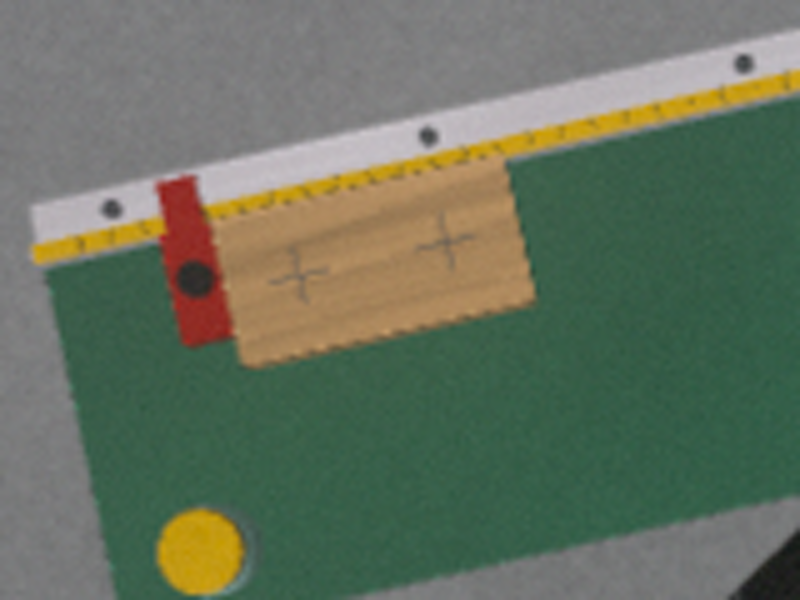

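View pics/side10.png

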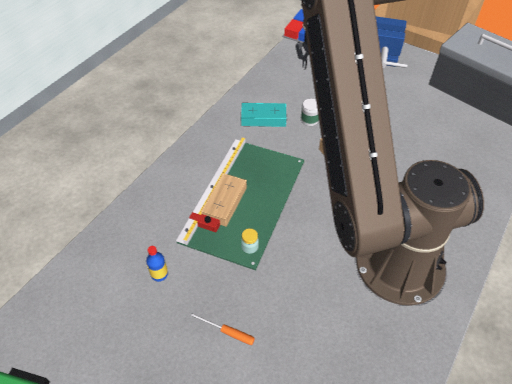

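The top view shows the offcut butted against the stop at about (191,160) full-frame and flush along the strip to (246,142). Its angle is 11.36° against 11.39° for the fence. The jar, bottle, tin and screwdriver are in place and the hand is clear, so I'm handing the job in.

```bash
python3 -c "
from rig import env
print(env.finish_job())"
```

```text
the job is handed in; nothing more can be done
None
```

The offcut now sits flat against the fence with its end butted against the red stop, and I handed the job in at about 14.4 s of the 59 s. No verdict came back.

- **Push to the fence:** I pushed the near side with both fingertips of the open hand until the offcut stopped on the fence at about 27 N. A picture then confirmed it was flush.
- **Slide to the stop:** I pushed the right end with the jaws half open, along the fence with a slight lean into it. It butted against the stop at about 31 N, with about 4 N still pressing into the fence.
- **Last checks:** After the hand withdrew, the offcut measured 11.36° against 11.39° for the fence. No gap showed at the fence or the stop, within about 2–3 mm of camera accuracy. In the last pictures the jar, bottle, tin and screwdriver appeared unmoved, and the hand was well clear.
- **Disagreement:** The stop contact came about 2–3 mm further along than the first camera estimate, which is within pixel and calibration error. No check failed.

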